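# Gauge two brass bars and sort them

### The arm

A 6-joint arm with a two-finger parallel gripper is mounted at the origin on a cart in front of the work surface, level with it; the furniture and walls round the work are solid. World frame = base frame: x ahead of the robot, y to its left, z up, the work surface at z = 0. Lengths are in m, angles in rad, forces in N, time in s.
With the tool pointing down it reaches from about 0.35 to 0.925 m from the base axis. Payload 6.4 kg.
Tool frame: the origin (TCP) lies midway between the tips of the shut fingers; the grasp point (between the pads) lies 19 mm behind it; z points along the fingers, y is the line along which they close (so a half turn about z gives the same grasp; the last joint's range is limited). The gripper opens to 85 mm and grips with 20 to 120 N. Pads are 22 mm wide; open, the fingers measure 114 mm over their backs; the gripper's body (76 mm by 85 mm) begins 54 mm behind the grasp point. The pads swing forward as they close: fully open they stand 13 mm farther back than shut.
Start: joints at [0.932, 0.245, 1.558, -0, 1.339, -0.174], TCP at [0.291, 0.581, 0.231] pointing down, gripper open.
Joint ranges: [-3.13, 3.13], [-1.02, 2.26], [0.13, 2.54], [-0.95, 4.09], [0.21, 2.88], [-2.74, 2.74]. Speed limits (rad/s): [2.57, 2.57, 3.14, 3.14, 3.14, 3.14].

### API

Orientations are given as a unit quaternion [x, y, z, w].
In Python, from workcell import robot gives the robot as it stands.
- The arm moves only by the tool jog_arm, never from a script. Its argument "steps" is a list of rows, each a list of 3 entries, a list of its own where there are three numbers: the shift along the tool's x, y, z each as a share of 0.025 m, from -1 to 1, then the turn, a rotation vector about the tool's x, y, z each as a share of 4 degrees, from -1 to 1, then the opening, from -1 (shut) to 1 (fully open). In form: [[[tx, ty, tz], [ax, ay, az], jaw], ...]. A call has 1 to 12 rows; each row shifts and turns the commanded pose from where the row before left it, along the tool's axes as they then stand; what a row does not reach is not made up. A row lasts 1/12 s, in which the tool goes at most 41.7 mm and 7.16 degrees, less where a joint would pass 70% of its speed; a pose out of reach is approached as far as the arm can. A call with a number of a shift or a turn outside -1 to 1 is refused whole. A call with a gripper value outside its range is refused whole. The fingers move at their own pace and stop on an object; "newtons" is the grip in N (left out, the last holds). Time passes only in rows, so rows that do not move let the fingers close. It gives the time, the measured TCP pose, the force, the opening and the grip force at its end, in the units of the state.
- robot.observe(): the state, without advancing time (a new reading comes with each control period).
- robot.camera(name): name is "scene" or "top"; returns a dict with "image" (480x640x3 uint8, blue, green, red), "fx", "fy", "cx", "cy" (pixels), "origin" and "rotation" of the camera in the world. Camera axes: x right, y up, looking along -z (the intrinsics and any distortion apply to the point x, -y, -z); pixel columns grow to the right and rows downward; lengths in m; the calibration is good to about 2 mm. A picture is of the moment at which its call begins. There is no depth.
- robot.sign_off(): hands the job in; it is judged then, once.
The state is a dict: "t": time; "joint_pos": joint angles; "dq": joint speeds; "effort": joint torques, N m; "eef_pos": TCP position; "ee_rot": TCP orientation; "contact_force": force on the tool from outside, world axes, zero at the start; "moment": the same for the moment, N m; "width": opening from 0.0 (shut) to 1.0 (fully open); "grasp_force": force on a finger pad.
Only numpy, scipy, OpenCV 4.12 (cv2) and the standard library are available. Lean on these libraries where they do the work, as an engineer would, in place of code of your own. Each camera call takes 0.05 s, during which the arm holds its last target. There are 200 camera calls.

### The job

Check the two square brass bars on the work board in the leaning gap gauge, one at a time, putting each away before you gauge the next: hold the bar level across the throat and press it straight in, along the throat's slope, until it will go no farther. A bar that passes the wide go gap and stops on the no-go step is good: lay it flat in the wooden tray. A bar that goes on through the narrow no-go gap is too thin: lay it flat in the steel pan.

Things in the scene. Friction and masses are not known exactly. Their poses are not given: they have to be found in the camera images.
- bar_1: One of two plain square brass bars lying on the work board (its top is 20 mm above the table): 110 mm long, 0.13 to 0.38 kg. One bar is near 19 mm thick and the other near 14 mm; which is which the gauge tells. Origin at the bar's centre, x along its length (either way), y and z square to its side faces.
- bar_2: The other square brass bar, described just as bar_1: 110 mm long, near 19 or near 14 mm thick, origin at its centre, x along its length.
- gauge_jaws: Fixed steel U, 66 mm wide, 16 mm thick along y: the gap gauge. Its throat leans 35 degrees and opens upward and to the worker. Origin: centre of the mouth, level with the jaw tips, 108 mm above the table. z points out of the throat, x across the gap (to the upper rear jaw), y is level; a bar lies along y, its faces turned to suit the jaws, sticking out both sides, where the fingers have room.
- no_go_step (a point): Mid throat, 22 mm down from the mouth. Above it the go gap, 21.5 mm wide, with 5 mm 45 degree lead-ins at the mouth; here two level steps, 2.7 mm each, narrow it to the no-go gap (0.8 mm lead-ins). A good bar's lower face stops here, its centre some 9 mm above; press it on with a few N. The gauge's highest corner stands 127 mm above the table.
- throat_bottom (a point): Middle of the closed bottom of the throat, 42 mm down from the mouth. Between the no-go step and here the gap is 16 mm wide (no-go gap). A thin bar goes down to it, its centre then some 7 mm above; it counts as through within 13 mm. Below, an arm with a knob (22 mm out to +y, 78 mm down from the mouth) on a grey base.
- good_tray: Low wooden tray with grey felt floor, for good bars: 120 x 190 mm outside, 18 mm high, walls and floor 8 mm thick (inside 104 x 174 mm). Fixed. Origin at the centre of its underside on the table, y along its length, z up.
- reject_pan: Bright steel pan with a dark wire handle at each end, for bars that are too thin: 130 x 170 mm outside, 26 mm high, walls and floor 3 mm thick (inside 124 x 164 mm). Fixed. Origin at the centre of its underside on the table, y along its length (the handles reach 97 mm from the centre along y), z up.

How it is judged:
By the outcome, as a careful person would: the job done as asked, in the order asked, and still so for the second after the job is handed in, with the robot touching nothing.
It also fails if it takes over 64 s, if anything falls off the work surface, if the arm or the gripper's body presses on something with over 40 N, if the wrist force passes 120 N, or if a joint passes its speed limit or range.

## Working session

There is one attempt and no reset: what is moved stays moved. The work goes in short steps, Python scripts to look and compute and a tool call to move; the robot and the scene stay as the last step left them, time stands still between calls to the robot, and variables do not carry over. Pictures are saved under pics/ and viewed, at most 10 in all, crops included, and the job is handed in when it is done.

Besides the shell and the picture viewer there is one more tool, called after "Request:" by a JSON object that holds its "api" and its "payload". jog_arm: Moves the arm, as the interface text tells. Shift numbers are shares of 0.025 m and turn numbers shares of 4 degrees, none past 1 either way. Its arguments: {"type":"object","properties":{"steps":{"type":"array"},"newtons":{"type":"number"}},"required":["steps"]}

```bash
mkdir -p pics; ls; python3 - <<'E'
from workcell import robot
import cv2,numpy as np
for n in("scene","top"):
    c=robot.camera(n);cv2.imwrite(f"pics/{n}0.png",c["image"])
    print(n,c["fx"],c["fy"],c["cx"],c["cy"],np.round(c["origin"],4),np.round(c["rotation"],4).tolist(),[k for k in c])
print(robot.observe())
E
```

```text
pics
scene 576.7074128384735 576.7074128384735 320.57337286082293 235.64736546961268 [ 0.1341 -0.5241  0.7182] [0.3843, -0.1251, -0.2816, 0.8703] ['image', 'fx', 'fy', 'cx', 'cy', 'origin', 'rotation']
top 570.5535715683795 570.5535715683795 316.6384365561613 239.86359330157228 [0.4119 0.0232 1.1871] [-0.0414, 0.0445, 0.7063, -0.7053] ['image', 'fx', 'fy', 'cx', 'cy', 'origin', 'rotation']
{'t': 0.1, 'joint_pos': array([ 9.31940735e-01,  2.45769319e-01,  1.55891069e+00, -6.96466877e-06,
        1.33868827e+00, -1.74114978e-01]), 'dq': array([ 0.00112028, -0.00080044, -0.00238721,  0.00042846, -0.00039363,
       -0.00127805]), 'effort': array([-1.79259509e-04, -4.30671144e+01, -3.27128649e+01, -1.04603969e-04,
        2.77157909e-03,  1.46750324e-05]), 'eef_pos': array([0.29102218, 0.5806439 , 0.23026448]), 'ee_rot': array([ 2.30283896e-01,  9.73123085e-01, -8.16808544e-04, -3.47913691e-04]), 'contact_force': array([0.23253984, 0.06615974, 0.32538411]), 'moment': array([ 0.04161412, -0.03414097, -0.04863788]), 'grasp_force': 0.0, 'width': 1.0011125363372897}
```

View pics/scene0.png

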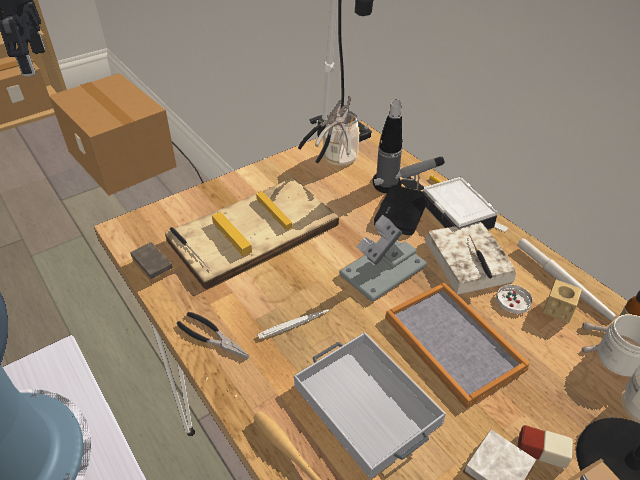

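View pics/top0.png

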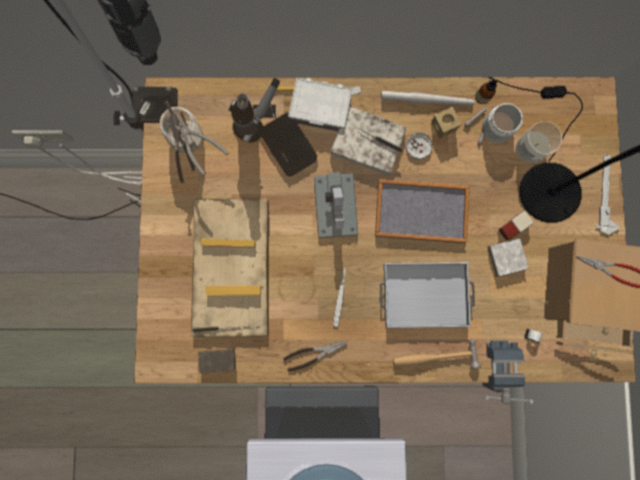

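The scene view shows bars at about (232,232) and (273,210), the gauge at (385,255), the tray at (455,343) and the pan at (368,400). In the top view the bars are at (228,243) and (234,291), the gauge at (336,205), the tray at (422,211) and the pan at (427,296).

```bash
cat > h.py <<'E'
import cv2,numpy as np
from scipy.spatial.transform import Rotation as R
K={"scene":(576.7074,320.5734,235.6474,[.1341,-.5241,.7182],[0.3843,-0.1251,-0.2816,0.8703]),
"top":(570.5536,316.6384,239.8636,[.4119,.0232,1.1871],[-0.0414,0.0445,0.7063,-0.7053])}
def ray(n,u,v):
    f,cx,cy,o,q=K[n]; d=R.from_quat(q).apply([(u-cx)/f,-(v-cy)/f,-1]); return np.array(o),d/np.linalg.norm(d)
def plane(n,u,v,z):
    o,d=ray(n,u,v); return o+d*(z-o[2])/d[2]
def proj(n,p):
    f,cx,cy,o,q=K[n]; c=R.from_quat(q).inv().apply(np.array(p)-o); return cx+f*c[0]/-c[2], cy-f*c[1]/-c[2]
def tri(p,q):
    o1,d1=ray("scene",*p);o2,d2=ray("top",*q)
    s=np.linalg.lstsq(np.c_[d1,-d2],o2-o1,rcond=None)[0]; a=o1+s[0]*d1;b=o2+s[1]*d2
    return (a+b)/2,np.linalg.norm(a-b)
E
python3 - <<'E'
from h import *
np.set_printoptions(precision=4,suppress=True)
for n in("scene","top"):
    im=cv2.imread(f"pics/{n}0.png");h=cv2.cvtColor(im,cv2.COLOR_BGR2HSV)
    m=cv2.inRange(h,(18,170,90),(32,255,255))
    cs,_=cv2.findContours(m,cv2.RETR_EXTERNAL,cv2.CHAIN_APPROX_NONE)
    for c in cs:
        if cv2.contourArea(c)<150: continue
        r=cv2.minAreaRect(c);b=cv2.boxPoints(r)
        print(n,cv2.contourArea(c),np.array(r[0]),np.array(r[1]),r[2]); 
        P=[plane(n,*x,.036) for x in b]; print(np.array(P)[:,:2].tolist())
    w={"scene":[(387,312),(445,286),(526,363),(471,400)],"top":[(380,181),(467,185),(467,241),(376,237)]}[n]
    print("tray",[plane(n,*p,.018)[:2].round(4).tolist() for p in w])
    w={"scene":[(296,374),(363,335),(443,411),(373,473)],"top":[(385,264),(468,264),(471,327),(385,327)]}[n]
    print("pan",[plane(n,*p,.026)[:2].round(4).tolist() for p in w])
a=cv2.imread("pics/scene0.png")[200:310,330:440];b=cv2.imread("pics/top0.png")[160:250,290:380]
cv2.imwrite("pics/g.png",np.hstack([cv2.resize(a,(400,400),interpolation=cv2.INTER_CUBIC),cv2.resize(b,(400,400),interpolation=cv2.INTER_CUBIC)]))
E
```

```text
scene 516.0 [231.5623 233.4425] [52.2841 13.2265] 47.29060745239258
[[0.43648854725118685, 0.23763940497703495], [0.46300278100283376, 0.24987025630223525], [0.46286818074469777, 0.12302244830684728], [0.43821579774633324, 0.11373435988941183]]
scene 307.5 [273.7172 210.2651] [48.0583  9.1648] 46.84760665893555
[[0.5371005068287479, 0.24722173527982294], [0.5575627875155156, 0.25637104836059343], [0.5517343328551735, 0.13433197997989688], [0.5327181757264103, 0.12727005114582635]]
tray [[0.5657, -0.1077], [0.6795, -0.1214], [0.6665, -0.2988], [0.5566, -0.2944]]
pan [[0.3824, -0.1235], [0.5023, -0.1253], [0.509, -0.2867], [0.3789, -0.2972]]
tray [[0.6786, -0.1148], [0.6699, -0.2967], [0.552, -0.2927], [0.5605, -0.1047]]
pan [[0.504, -0.1214], [0.5037, -0.291], [0.3765, -0.2928], [0.3768, -0.1194]]
```

View pics/g.png

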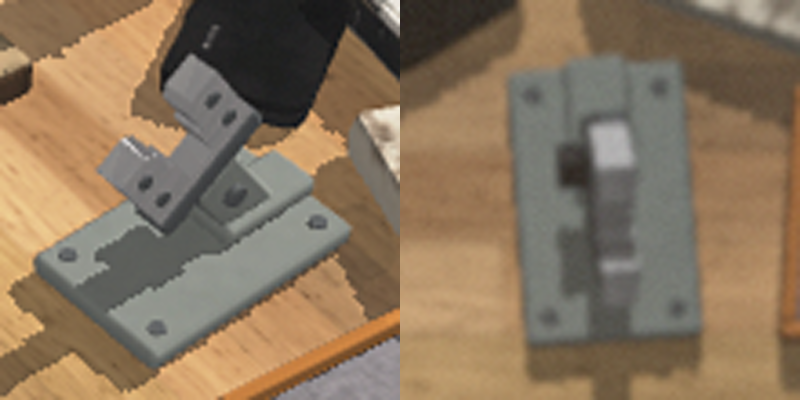

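The crop (scene left, top right) shows the U's rear jaw tip near scene px (378,217) and the front jaw tip near (363,240). In the top view they are near (338,188) and (339,222), with a small yaw.

```bash
python3 - <<'E'
from h import *
np.set_printoptions(precision=4,suppress=True)
im=cv2.imread("pics/top0.png");h=cv2.cvtColor(im,cv2.COLOR_BGR2HSV)
m=cv2.inRange(h,(17,150,150),(32,255,255)); m[:, :190]=0; m[:230]=0;m[310:]=0;m[:,275:]=0
cs,_=cv2.findContours(m,cv2.RETR_EXTERNAL,cv2.CHAIN_APPROX_NONE)
for c in cs:
    if cv2.contourArea(c)<150: continue
    r=cv2.minAreaRect(c);b=cv2.boxPoints(r)
    print(cv2.contourArea(c),r); print(plane("top",*r[0],.036),np.array([plane("top",*x,.036) for x in b])[:,:2].tolist())
base=[(314.8,176.9),(353,173.5),(318.1,237),(357.5,234.3)]
P=np.array([plane("top",*p,.012) for p in base]);print("base",P)
e=(P[0]-P[2]+P[1]-P[3]);yaw=np.arctan2(e[1],e[0]);print("yaw",np.degrees(yaw))
c=plane("top",337.8,187.5,.127)
Rg=R.from_euler("z",yaw)*R.from_euler("y",-35,degrees=True)
o=c-Rg.apply([.033,0,0]);print("gauge o",o)
a=cv2.imread("pics/scene0.png")
S=8
def draw(im,n,x0,y0,w,hh):
    z=cv2.resize(im[y0:y0+hh,x0:x0+w],(w*S,hh*S),interpolation=cv2.INTER_CUBIC)
    for y,col in((-.008,(0,0,255)),(.008,(0,255,0))):
        for x,zz in((.033,0),(.01575,0),(.01075,-.005),(-.01575,0),(-.01075,-.005),(-.033,0),(.01075,-.022),(.008,-.022),(.008,-.042),(-.008,-.042)):
            u,v=proj(n,o+Rg.apply([x,y,zz])); cv2.circle(z,(int((u-x0+.5)*S),int((v-y0+.5)*S)),2,col,-1)
    return z
A=draw(a,"scene",352,208,50,60);B=draw(im,"top",312,176,48,60)
cv2.imwrite("pics/ov.png",np.hstack([A,B]))
E
```

```text
332.5 ((233.0, 290.5), (7.0, 52.0), 90.0)
[0.4502 0.1863 0.036 ] [[0.4572922614101703, 0.23862352974793977], [0.4571344644444257, 0.13411820528507623], [0.4431125948984238, 0.1339700406993825], [0.44327561376326524, 0.2383207142387465]]
195.0 ((227.4815673828125, 242.4698486328125), (51.19594192504883, 4.937381267547607), 2.2457425594329834)
[0.5474 0.199  0.036 ] [[0.5444628304679745, 0.2510354033078884], [0.5545491844276021, 0.2508717894099579], [0.5503243538803806, 0.14696594405761124], [0.540242884636843, 0.14723927597918218]]
base [[ 0.6889  0.0216  0.012 ]
 [ 0.6961 -0.0589  0.012 ]
 [ 0.5614  0.0149  0.012 ]
 [ 0.567  -0.067   0.012 ]]
yaw 3.30751083736387
gauge o [ 0.6142 -0.0234  0.1081]
```

View pics/ov.png

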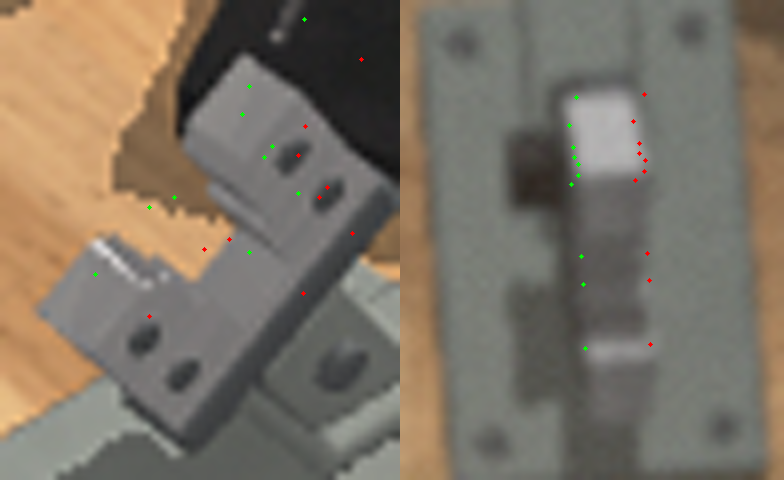

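The overlay shows I took the rear jaw's outer face for its tip. In the top view the highest edge is really at display row 172, px (337.4,197). In the scene view it runs (382,214) to (389,219). I'm redoing the estimate with that edge, triangulated.

```bash
python3 - <<'E'
from h import *
np.set_printoptions(precision=4,suppress=True)
im=cv2.imread("pics/top0.png");a=cv2.imread("pics/scene0.png")
print("tri high edge",tri((385.6,216.9),(337.4,197)))
p=plane("top",337.4,197,.127);q=plane("top",339,220.5,.099);s=plane("scene",385.6,216.9,.127)
print(p,q,s,np.degrees(np.arctan2(p[1]-q[1],p[0]-q[0])),np.linalg.norm((p-q)[:2]),.04875*np.cos(.611))
c=(p+s)/2;c[2]=.127
Rg=R.from_euler("zy",[3.3,-35],degrees=True)
o=c-Rg.apply([.033,0,0]);print("gauge o",o)
S=8
def draw(im,n,x0,y0,w,hh):
    z=cv2.resize(im[y0:y0+hh,x0:x0+w],(w*S,hh*S),interpolation=cv2.INTER_CUBIC)
    for y,col in((-.008,(0,0,255)),(.008,(0,255,0))):
        P=[proj(n,o+Rg.apply([x,y,zz])) for x,zz in((-.033,0),(-.01575,0),(-.01075,-.005),(-.01075,-.022),(-.008,-.022),(-.008,-.042),(.008,-.042),(.008,-.022),(.01075,-.022),(.01075,-.005),(.01575,0),(.033,0),(.033,-.042))]
        cv2.polylines(z,[np.int32([((u-x0+.5)*S,(v-y0+.5)*S) for u,v in P])],False,col,1)
    return z
A=draw(a,"scene",352,208,50,60);B=draw(im,"top",312,176,48,60)
cv2.imwrite("pics/ov2.png",np.hstack([A,B]))
from workcell import robot
s=robot.observe();M=R.from_quat(s["ee_rot"])
# rows to above bar A: tool y -> world +x
T=R.from_matrix(np.array([[0,1,0],[1,0,0],[0,0,-1]]).T)
print("turn deg",np.degrees((M.inv()*T).as_rotvec()))
E
```

```text
tri high edge (array([ 0.6242, -0.0217,  0.1258]), np.float64(0.002385468302866933))
[ 0.6229 -0.0209  0.127 ] [ 0.5824 -0.0249  0.099 ] [ 0.6243 -0.0231  0.127 ] 5.597565538201881 0.040728558214928906 0.039929893607023
gauge o [ 0.5967 -0.0239  0.1081]
turn deg [-0.0994  0.04   63.3724]
```

View pics/ov2.png

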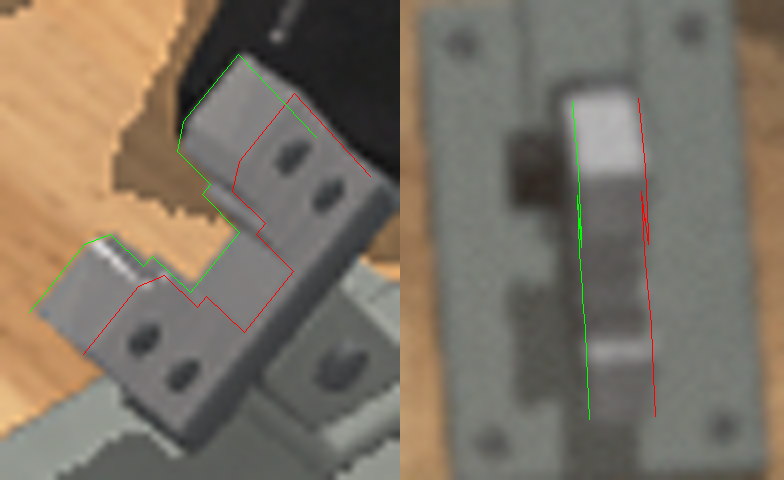

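The overlay fits both views to about 1 mm. The mouth is at about (0.597,-0.024,0.108) with yaw about 3.5°, and triangulation put the high edge at 0.126 against the required 0.127. Bar A is at (0.450,0.185) and bar B at (0.547,0.199) with yaw about -2.3°. I'll start with bar A.

Request:
{"api": "jog_arm", "payload": {"steps": [[[-0.95,-0.885,0.34],[0,0,0],0.5],[[-0.95,-0.885,0.34],[0,0,0],0.5],[[-0.95,-0.885,0.34],[0,0,0],0.5],[[-0.95,-0.885,0.34],[0,0,0],0.5],[[-0.95,-0.885,0.34],[0,0,0],0.5],[[-0.95,-0.885,0.34],[0,0,0],0.5],[[-0.95,-0.885,0.34],[0,0,0],0.5],[[-0.95,-0.885,0.34],[0,0,0],0.5],[[-0.95,-0.885,0.34],[0,0,0],0.5],[[-0.95,-0.885,0.34],[0,0,0],0.5],[[-0.95,-0.885,0.34],[0,0,0],0.5],[[-0.95,-0.885,0.34],[0,0,0],0.5]], "newtons": 80}}

```text
t: 1.1
eef_pos: [0.4271, 0.2144, 0.1287]
ee_rot: [0.23, 0.973, -0.0, -0.0]
contact_force: [0.5, -0.5, 0.1]
width: 0.75
grasp_force: 0.0
```

Request:
{"api": "jog_arm", "payload": {"steps": [[[-0.95,-0.885,0.34],[0,0,0],0.5],[[-0.95,-0.885,0.34],[0,0,0],0.5],[[0,0,0],[0,0,1],0.5],[[0,0,0],[0,0,1],0.5],[[0,0,0],[0,0,1],0.5],[[0,0,0],[0,0,1],0.5],[[0,0,0],[0,0,1],0.5],[[0,0,0],[0,0,1],0.5],[[0,0,0],[0,0,1],0.5],[[0,0,0],[0,0,1],0.5],[[0,0,0],[0,0,1],0.5],[[0,0,0],[0,0,1],0.5]]}}

```text
t: 2.1
eef_pos: [0.4494, 0.1551, 0.1119]
ee_rot: [0.551, 0.835, -0.0, -0.0]
contact_force: [-0.6, -0.1, -0.2]
width: 0.743
grasp_force: 0.0
```

Request:
{"api": "jog_arm", "payload": {"steps": [[[0,0,0],[0,0,1],0.5],[[0,0,0],[0,0,1],0.5],[[0,0,0],[0,0,1],0.5],[[0,0,0],[0,0,1],0.5],[[0,0,0],[0,0,1],0.5],[[0,0,0],[0,0,0.84],0.5],[[0,0,0],[0,0,0],0.5]]}}

```text
t: 2.68
eef_pos: [0.4494, 0.1551, 0.1119]
ee_rot: [0.707, 0.707, -0.0, -0.0]
contact_force: [0.6, 0.3, 0.3]
width: 0.752
grasp_force: 0.0
```

Request:
{"api": "jog_arm", "payload": {"steps": [[[0,0,0.9],[0,0,0],0],[[0,0,0.9],[0,0,0],0],[[0,0,0.9],[0,0,0],0],[[0,0,0.9],[0,0,0],0],[[0,0,0],[0,0,0],0],[[0,0,0],[0,0,0],-1],[[0,0,0],[0,0,0],-1],[[0,0,0],[0,0,0],-1],[[0,0,0],[0,0,0],-1],[[0,0,0],[0,0,0],-1],[[0,0,0],[0,0,0],-1],[[0,0,0],[0,0,0],-1]], "newtons": 80}}

```text
t: 3.68
eef_pos: [0.4504, 0.1552, 0.0234]
ee_rot: [0.707, 0.707, 0.0, 0.0]
contact_force: [-2.6, 0.2, 7.1]
width: 0.199
grasp_force: 80.6
```

Request:
{"api": "jog_arm", "payload": {"steps": [[[0,0,-0.5],[0,0,0],-1],[[0,0,-1],[0,0,0],-1],[[0,0,-1],[0,0,0],-1],[[0,0,-1],[0,0,0],-1],[[0,0,-1],[0,0,0],-1],[[0,0,-1],[0,0,0],-1],[[0,0,-1],[0,0,0],-1],[[-0.93,0.5,-0.2],[0,0,0],-1],[[-0.93,0.5,0],[0,0,0],-1],[[-0.93,0.5,0],[0,0,0],-1],[[-0.93,0.5,0],[0,0,0],-1],[[-0.93,0.5,0],[0,0,0],-1]]}}

```text
t: 4.68
eef_pos: [0.5117, 0.0379, 0.1888]
ee_rot: [0.707, 0.707, -0.001, -0.001]
contact_force: [1.3, 0.3, -3.0]
width: 0.198
grasp_force: 79.4
```

Request:
{"api": "jog_arm", "payload": {"steps": [[[-0.93,0.5,0],[0,0,0],-1],[[-0.93,0.5,0],[0,0,0],-1],[[-0.93,0.5,0],[0,0,0],-1],[[-0.93,0.5,0],[0,0,-0.88],-1],[[0,0,0],[-1,0,0],-1],[[0,0,0],[-1,0,0],-1],[[0,0,0],[-1,0,0],-1],[[0,0,0],[-1,0,0],-1],[[0,0,0],[-1,0,0],-1],[[0,0,0],[-1,0,0],-1],[[0,0,0],[-1,0,0],-1],[[0,0,0],[-1,0,0],-1]]}}

```text
t: 5.68
eef_pos: [0.561, -0.0537, 0.1885]
ee_rot: [0.658, 0.7, 0.201, 0.189]
contact_force: [0.1, 0.8, -3.5]
width: 0.199
grasp_force: 79.5
```

Request:
{"api": "jog_arm", "payload": {"steps": [[[0,0,0],[-0.75,0,0],-1],[[0,0,0],[0,0,0],-1]]}}

```text
t: 5.85
eef_pos: [0.5592, -0.0531, 0.1862]
ee_rot: [0.654, 0.695, 0.218, 0.203]
contact_force: [-0.5, -0.8, -3.7]
width: 0.199
grasp_force: 79.4
```

```bash
cat >> h.py <<'E'
G=np.array([.5967,-.0239,.108]);Rg=R.from_euler("zy",[3.5,-35],degrees=True)
RT=R.from_matrix(Rg.as_matrix()@np.array([[0,1,0],[1,0,0],[0,0,-1.]]))
def togauge(s,depth,bt):
    "bt bar centre in tool frame; returns shift units in tool axes to put bar centre at depth, and turn deg left"
    M=R.from_quat(s["ee_rot"]);t=G+Rg.apply([0,0,-depth])-M.apply(bt)
    return M.inv().apply(t-s["eef_pos"])/.025,np.degrees((M.inv()*RT).as_rotvec())
E
python3 - <<'E'
from h import *;np.set_printoptions(precision=4,suppress=True)
from workcell import robot
s=robot.observe();print(s["t"],s["eef_pos"],s["width"],s["contact_force"]);print(togauge(s,-.03,[.03,0,-.006]))
print("bar centre predicted px",[proj(n,s["eef_pos"]+R.from_quat(s["ee_rot"]).apply([x,0,-.006])) for n in("scene","top") for x in(-.025,.085)])
c=[robot.camera(n)["image"] for n in("scene","top")]
cv2.imwrite("pics/h1.png",np.hstack([cv2.resize(c[0][130:280,270:420],(400,400)),cv2.resize(c[1][120:270,260:410],(400,400))]))
E
```

```text
5.85 [ 0.5592 -0.0531  0.1862] 0.19947429528700644 [-0.4713 -0.828  -3.6659]
(array([-0.0883, -0.4968,  2.5098]), array([-0.2328, -2.1486, -0.671 ]))
bar centre predicted px [(np.float64(378.4258599694969), np.float64(221.00043929401613)), (np.float64(327.82967790237217), np.float64(183.87171616180922)), (np.float64(371.60963736021074), np.float64(226.44977677266263)), (np.float64(309.38385758194653), np.float64(230.31327425672214))]
```

View pics/h1.png

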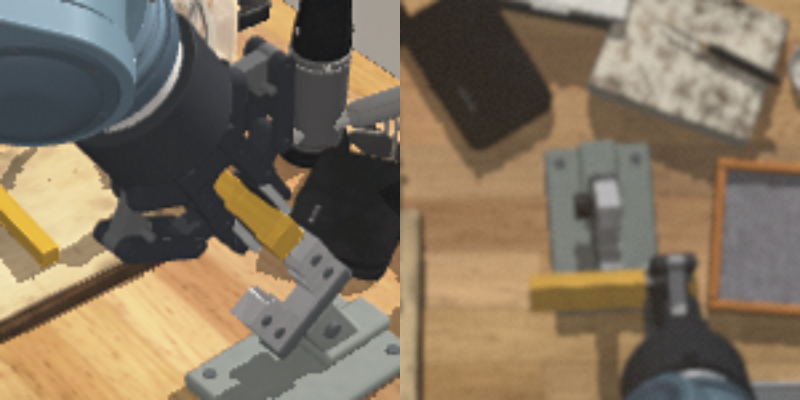

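The bar is held toward its -y end and sits above the gauge as predicted: its +y end is at top px about 309 and the predicted column was 309. A 2° residual tilt needs correcting first.

Request:
{"api": "jog_arm", "payload": {"steps": [[[0,0,0],[-0.06,-0.54,-0.17],-1],[[0,-0.5,0.5],[0,0,0],-1],[[0,0,0],[0,0,0],-1]]}}

```text
t: 6.2
eef_pos: [0.5578, -0.0539, 0.1695]
ee_rot: [0.653, 0.695, 0.206, 0.219]
contact_force: [-1.1, -0.3, -5.4]
width: 0.199
grasp_force: 79.5
```

```bash
cat > st.py <<'E'
from h import *;np.set_printoptions(precision=4,suppress=True)
from workcell import robot
s=robot.observe();print(s["t"],s["eef_pos"],s["ee_rot"],s["width"],s["contact_force"]);print(togauge(s,-.03,[.03,0,-.006]))
M=R.from_quat(s["ee_rot"]).as_matrix();print("tool x",M[:,0],"force tool",M.T@s["contact_force"])
E
python3 st.py
```

```text
6.2 [ 0.5578 -0.0539  0.1695] [0.653  0.6953 0.2057 0.2188] 0.19894006806815184 [-1.1369 -0.3422 -5.4274]
(array([ 0.0046, -0.0595,  1.9478]), array([-0.0425, -0.0206,  0.0855]))
tool x [-0.0514  0.998  -0.0356] force tool [-0.09   -4.055   3.7967]
```

```bash
sed -i 's/from_euler("zy",\[3.5/from_euler("ZY",[3.5/' h.py; python3 st.py
```

```text
6.2 [ 0.5578 -0.0539  0.1695] [0.653  0.6953 0.2057 0.2188] 0.19894006806815184 [-1.1369 -0.3422 -5.4274]
(array([-0.0374, -0.0611,  1.9485]), array([-0.1054,  1.986 ,  0.7174]))
tool x [-0.0514  0.998  -0.0356] force tool [-0.09   -4.055   3.7967]
```

Request:
{"api": "jog_arm", "payload": {"steps": [[[0,0,0],[-0.03,0.5,0.18],-1],[[-0.04,-0.06,1],[0,0,0],-1],[[0,0,0.95],[0,0,0],-1],[[0,0,0],[0,0,0],-1]]}}

```text
t: 6.53
eef_pos: [0.5859, -0.0538, 0.1278]
ee_rot: [0.654, 0.694, 0.219, 0.205]
contact_force: [-1.0, 1.2, -5.1]
width: 0.193
grasp_force: 79.4
```

```bash
sed -i 's/s,-.03,/s,0,/' st.py; python3 st.py
```

```text
6.5333 [ 0.5859 -0.0538  0.1278] [0.6539 0.6943 0.2192 0.2055] 0.19286398531278234 [-0.9756  1.2497 -5.107 ]
(array([-0.035 , -0.0413,  1.1804]), array([-0.0356, -0.0384, -0.0798]))
tool x [-0.0603  0.9982  0.0013] force tool [ 1.2993 -3.664   3.6718]
```

Request:
{"api": "jog_arm", "payload": {"steps": [[[-0.03,-0.04,0.25],[0,0,0],-1],[[0,0,0.25],[0,0,0],-1],[[0,0,0.2],[0,0,0],-1],[[0,0,0.2],[0,0,0],-1],[[0,0,0.2],[0,0,0],-1],[[0,0,0.1],[0,0,0],-1],[[0,0,0],[0,0,0],-1]]}}

```text
t: 7.12
eef_pos: [0.6022, -0.0539, 0.1062]
ee_rot: [0.653, 0.694, 0.22, 0.208]
contact_force: [-4.4, -0.3, -3.4]
width: 0.197
grasp_force: 80.0
```

```bash
python3 st.py
```

```text
7.1167 [ 0.6022 -0.0539  0.1062] [0.6528 0.6944 0.22   0.208 ] 0.19681105119444292 [-4.4362 -0.2915 -3.388 ]
(array([ 0.0109, -0.078 ,  0.0936]), array([0.2525, 0.0725, 0.0554]))
tool x [-0.0611  0.9981 -0.0016] force tool [-0.0145 -5.5859  0.2007]
```

Request:
{"api": "jog_arm", "payload": {"steps": [[[0,0,0.15],[0,0,0],-1],[[0,0,0.15],[0,0,0],-1],[[0,0,0],[0,0,0],-1]]}}

```text
t: 7.37
eef_pos: [0.6065, -0.0535, 0.0993]
ee_rot: [0.653, 0.694, 0.22, 0.208]
contact_force: [-1.8, 0.2, -7.5]
width: 0.2
grasp_force: 79.6
```

```bash
python3 st.py
```

```text
7.3667 [ 0.6065 -0.0535  0.0993] [0.6532 0.694  0.22   0.2079] 0.20023472185131524 [-1.7841  0.1643 -7.4752]
(array([ 0.0054, -0.0611, -0.2302]), array([ 0.2366,  0.0801, -0.0056]))
tool x [-0.0602  0.9982 -0.0011] force tool [ 0.2795 -5.7592  5.0836]
```

Request:
{"api": "jog_arm", "payload": {"steps": [[[0,0,0.15],[0,0,0],-1],[[0,0,0.15],[0,0,0],-1],[[0,0,0.1],[0,0,0],-1],[[0,0,0],[0,0,0],-1]]}}

```text
t: 7.7
eef_pos: [0.612, -0.0536, 0.0921]
ee_rot: [0.653, 0.695, 0.22, 0.208]
contact_force: [-20.3, -2.9, 9.0]
width: 0.198
grasp_force: 83.1
```

```bash
python3 st.py
```

```text
7.7 [ 0.612  -0.0536  0.0921] [0.6526 0.6946 0.2198 0.208 ] 0.19764047077185293 [-20.2989  -2.8674   9.0277]
(array([ 0.024 , -0.0718, -0.5919]), array([0.2268, 0.08  , 0.0966]))
tool x [-0.0616  0.9981 -0.0021] force tool [ -1.6301 -11.4891 -19.16  ]
```

Request:
{"api": "jog_arm", "payload": {"steps": [[[0,0,-0.06],[0,0,0],-1],[[0,0.15,0],[0,0,0],-1],[[0,0,0],[0,0,0],-1]]}}

```text
t: 7.95
eef_pos: [0.6118, -0.0534, 0.0927]
ee_rot: [0.653, 0.696, 0.218, 0.206]
contact_force: [-21.4, -7.8, 0.9]
width: 0.195
grasp_force: 82.4
```

```bash
python3 st.py
```

```text
7.95 [ 0.6118 -0.0534  0.0927] [0.6529 0.6955 0.2179 0.2062] 0.19469503602818747 [-21.4217  -7.7586   0.872 ]
(array([ 0.0147, -0.0814, -0.5671]), array([-0.0842,  0.0601,  0.144 ]))
tool x [-0.0625  0.998  -0.0023] force tool [ -6.4064 -17.4384 -13.2177]
```

Request:
{"api": "jog_arm", "payload": {"steps": [[[0,-0.15,0],[0,0,0],-1],[[0,-0.15,0],[0,0,0],-1],[[0,0,0],[0,0,0],-1]]}}

```text
t: 8.2
eef_pos: [0.6093, -0.0542, 0.0918]
ee_rot: [0.653, 0.693, 0.221, 0.21]
contact_force: [-1.0, -0.5, -4.3]
width: 0.198
grasp_force: 80.3
```

```bash
python3 st.py
```

```text
8.2 [ 0.6093 -0.0542  0.0918] [0.6532 0.6933 0.2206 0.2095] 0.19843409697403233 [-1.0255 -0.5044 -4.302 ]
(array([ 0.0365,  0.0245, -0.5396]), array([ 0.4223,  0.1874, -0.0291]))
tool x [-0.0588  0.9983 -0.0024] force tool [-0.433  -3.3525  2.8961]
```

Request:
{"api": "jog_arm", "payload": {"steps": [[[0,-0.15,0],[0,0,0],-1],[[0,0,0],[0,0,0],-1]]}}

```text
t: 8.37
eef_pos: [0.6086, -0.0546, 0.0921]
ee_rot: [0.653, 0.692, 0.222, 0.212]
contact_force: [5.7, 2.6, -2.7]
width: 0.202
grasp_force: 79.9
```

```bash
python3 st.py
```

```text
8.3667 [ 0.6086 -0.0546  0.0921] [0.6532 0.6923 0.2221 0.2115] 0.20241864059359518 [ 5.6648  2.6249 -2.7355]
(array([ 0.0525,  0.044 , -0.5168]), array([ 0.7197,  0.2559, -0.0869]))
tool x [-0.0572  0.9984 -0.0028] force tool [2.304  3.1203 5.6053]
```

Request:
{"api": "jog_arm", "payload": {"steps": [[[0,0.2,0],[-0.1,-0.05,0],-1],[[0,0,0.1],[0,0,0],-1],[[0,0,0.05],[0,0,0],-1],[[0,0,0],[0,0,0],-1]]}}

```text
t: 8.7
eef_pos: [0.6128, -0.0548, 0.0909]
ee_rot: [0.652, 0.693, 0.222, 0.214]
contact_force: [-20.7, -5.5, 15.1]
width: 0.201
grasp_force: 84.8
```

```bash
python3 st.py
```

```text
8.7 [ 0.6128 -0.0548  0.0909] [0.6521 0.6928 0.2216 0.2138] 0.20142504280606807 [-20.7321  -5.4511  15.1465]
(array([ 0.0652, -0.058 , -0.6577]), array([0.8693, 0.4382, 0.1019]))
tool x [-0.0581  0.9983 -0.0073] force tool [ -4.3479  -8.1716 -24.5616]
```

Request:
{"api": "jog_arm", "payload": {"steps": [[[0,0,-0.4],[0,0,0],-1],[[0,0,-0.9],[0,0,0],-1],[[0,0,-1],[0,0,0],-1],[[0,0,-1],[0,0,0],-1],[[0,0,-0.7],[0,0,0],-1],[[0,0,0],[1,0,0],-1],[[0,0,0],[1,0,0],-1],[[0,0,0],[1,0,0],-1],[[0,0,0],[1,0,0],-1],[[0,0,0],[1,0,0],-1],[[0,0,0],[1,0,0],-1],[[0,0,0],[1,0,0],-1]]}}

```text
t: 9.7
eef_pos: [0.5545, -0.0566, 0.1709]
ee_rot: [0.685, 0.726, 0.047, 0.048]
contact_force: [0.8, -0.7, -4.0]
width: 0.199
grasp_force: 80.9
```

Request:
{"api": "jog_arm", "payload": {"steps": [[[0,0,0],[1,0,0],-1],[[0,0,0],[0.85,0,0],-1],[[-0.9,0,0],[0,0,0.75],-1],[[-0.9,0,0],[0,0,0.75],-1],[[-0.9,0,0],[0,0,0],-1],[[-0.9,0,0],[0,0,0],-1],[[-0.9,0,0],[0,0,0],-1],[[-0.9,0,0],[0,0,0],-1],[[0,0,0],[0,0,0],-1]]}}

```text
t: 10.45
eef_pos: [0.5516, -0.1952, 0.1714]
ee_rot: [0.725, 0.689, 0.001, 0.006]
contact_force: [0.4, -0.0, -2.9]
width: 0.2
grasp_force: 80.9
```

```bash
cat > pl.py <<'E'
from h import *;import sys;np.set_printoptions(precision=4,suppress=True)
from workcell import robot
x,y,z,yaw=map(float,sys.argv[1:5]); s=robot.observe();M=R.from_quat(s["ee_rot"])
T=R.from_matrix(R.from_euler("z",yaw,degrees=True).as_matrix()@np.array([[0,1,0],[1,0,0],[0,0,-1.]]))
print(s["t"],s["eef_pos"],s["width"],s["contact_force"]);print("turn units",np.degrees((M.inv()*T).as_rotvec())/4,"then shift units",T.inv().apply(np.array([x,y,z])-s["eef_pos"])/.025)
E
python3 pl.py .6136 -.233 .06 -2.6
python3 - <<'E'
from workcell import robot
import cv2,numpy as np
c=[robot.camera(n)["image"] for n in("scene","top")]
cv2.imwrite("pics/h2.png",np.hstack([cv2.resize(c[0][200:400,330:530],(400,400)),cv2.resize(c[1][130:280,310:460],(400,400))]))
E
```

```text
10.45 [ 0.5516 -0.1952  0.1714] 0.1996542423893626 [ 0.3996 -0.0097 -2.8834]
turn units [ 0.1306  0.0918 -0.0752] then shift units [-1.3961  2.5445  4.4551]
```

View pics/h2.png

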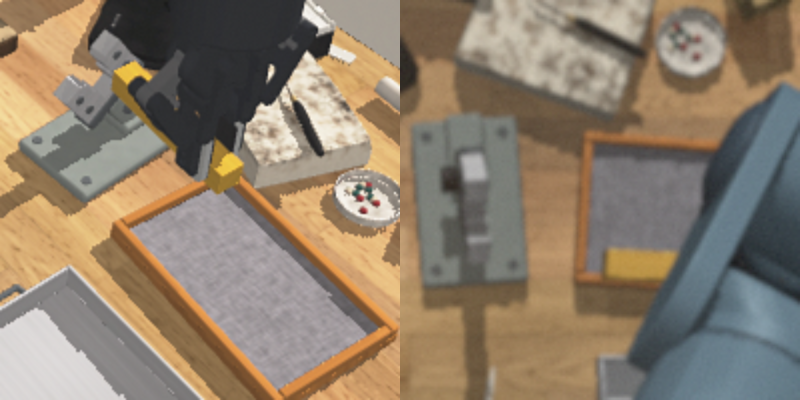

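The bar is still held firmly, at scene px about (418,265), and the tray is clear. Lowering it in now.

Request:
{"api": "jog_arm", "payload": {"steps": [[[0,0,0],[0.13,0.09,-0.075],-1],[[-0.35,0.636,0.5],[0,0,0],-1],[[-0.35,0.636,0.5],[0,0,0],-1],[[-0.35,0.636,1],[0,0,0],-1],[[-0.35,0.636,1],[0,0,0],-1],[[0,0,1],[0,0,0],-1],[[0,0,1],[0,0,0],-1],[[0,0,0.8],[0,0,0],-1],[[0,0,0.3],[0,0,0],-1],[[0,0,0.15],[0,0,0],-1],[[0,0,0],[0,0,0],-1]]}}

```text
t: 11.47
eef_pos: [0.613, -0.2281, 0.0143]
ee_rot: [0.721, 0.692, 0.0, -0.002]
contact_force: [-0.3, -0.6, -3.4]
width: 0.199
grasp_force: 80.8
```

```bash
python3 pl.py .6136 -.233 .012 -2.6
```

```text
11.4667 [ 0.613  -0.2281  0.0143] 0.19871011007566072 [-0.3122 -0.5588 -3.3963]
turn units [-0.0383 -0.0368  0.0616] then shift units [-0.1939  0.0331  0.0906]
```

Request:
{"api": "jog_arm", "payload": {"steps": [[[0,0,0.06],[0,0,0],-1],[[0,0,0.05],[0,0,0],-1],[[0,0,0],[0,0,0],-1]]}}

```text
t: 11.72
eef_pos: [0.6137, -0.2292, 0.0131]
ee_rot: [0.722, 0.692, 0.0, -0.0]
contact_force: [0.1, 0.2, -3.9]
width: 0.198
grasp_force: 80.8
```

Request:
{"api": "jog_arm", "payload": {"steps": [[[0,0,0],[0,0,0],-0.2],[[0,0,0],[0,0,0],-0.1],[[0,0,0],[0,0,0],0],[[0,0,0],[0,0,0],0],[[0,0,-0.2],[0,0,0],0],[[0,0,-0.8],[0,0,0],0],[[0,0,-1],[0,0,0],0],[[0,0,-1],[0,0,0],0],[[0,0,-1],[0,0,0],0],[[0,0,-1],[0,0,0],0]]}}

```text
t: 12.55
eef_pos: [0.6131, -0.2291, 0.1384]
ee_rot: [0.722, 0.692, 0.0, -0.001]
contact_force: [1.3, -0.6, 0.2]
width: 0.502
grasp_force: 0.0
```

Request:
{"api": "jog_arm", "payload": {"steps": [[[0,0,-1],[0,0,0],0],[[0.93,-0.197,-1],[0,0,0],0],[[0.93,-0.197,-0.7],[0,0,0],0],[[0.93,-0.197,0],[0,0,0],0],[[0.93,-0.197,0],[0,0,0],0],[[0.93,-0.197,0],[0,0,0],0],[[0.93,-0.197,0],[0,0,0],0],[[0.93,-0.197,0],[0,0,0],0],[[0.93,-0.197,0],[0,0,0],0],[[0.93,-0.197,0],[0,0,0],0],[[0.93,-0.197,0],[0,0,0],0],[[0.93,-0.197,0],[0,0,0],0]]}}

```text
t: 13.55
eef_pos: [0.5696, 0.0297, 0.2055]
ee_rot: [0.722, 0.692, 0.0, -0.001]
contact_force: [0.4, -0.1, -0.3]
width: 0.498
grasp_force: 0.0
```

Request:
{"api": "jog_arm", "payload": {"steps": [[[0.93,-0.197,0],[0,0,0],0],[[0.93,-0.197,0],[0,0,0],0],[[0.93,-0.197,0],[0,0,0],0],[[0.93,-0.197,0],[0,0,0],0],[[0.93,-0.197,0.5],[0,0,0],0],[[0.93,-0.197,0.8],[0,0,0],0],[[0,0,1],[0,0,0],0],[[0,0,1],[0,0,0],0],[[0,0,0],[0,0,0],0]]}}

```text
t: 14.3
eef_pos: [0.5422, 0.1695, 0.1179]
ee_rot: [0.721, 0.692, -0.004, -0.004]
contact_force: [-1.4, -0.6, -0.8]
width: 0.499
grasp_force: 0.0
```

```bash
python3 pl.py .546 .169 .0222 -2.3
python3 - <<'E'
from workcell import robot
from h import *
s=robot.observe()
c=[robot.camera(n)["image"] for n in("scene","top")]
cv2.imwrite("pics/h3.png",np.hstack([cv2.resize(c[0][170:370,240:540],(600,400))[:, :400],cv2.resize(c[1][180:330,190:490],(800,400))[:,:400]]))
t=c[1];h=cv2.cvtColor(t,cv2.COLOR_BGR2HSV);m=cv2.inRange(h,(17,120,60),(32,255,255));m2=m[185:235,380:465];ys,xs=np.nonzero(m2)
print("bar A in tray",plane("top",xs.mean()+380,ys.mean()+185,.026),np.ptp(xs),np.ptp(ys))
E
```

```text
14.3 [0.5422 0.1695 0.1179] 0.49932978635849334 [-1.3686 -0.647  -0.778 ]
turn units [-0.1656 -0.0125 -0.0138] then shift units [-0.0127  0.1525  3.8284]
bar A in tray [ 0.61276949 -0.19534045  0.026     ] 52 11
```

View pics/h3.png

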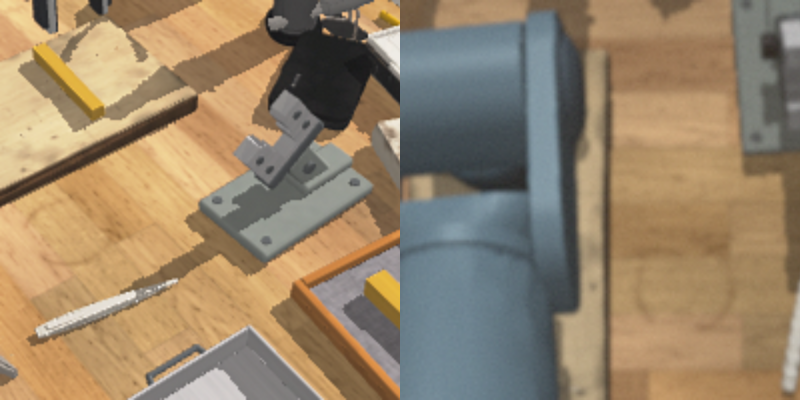

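Bar A lies flat in the tray, centred at about (0.613,-0.195). The fingers are above bar B.

Request:
{"api": "jog_arm", "payload": {"steps": [[[0,0.15,0],[-0.16,0,0],0],[[0,0,1],[0,0,0],0],[[0,0,1],[0,0,0],0],[[0,0,1],[0,0,0],0],[[0,0,0.75],[0,0,0],0],[[0,0,0],[0,0,0],0],[[0,0,0],[0,0,0],-1],[[0,0,0],[0,0,0],-1],[[0,0,0],[0,0,0],-1],[[0,0,0],[0,0,0],-1],[[0,0,0],[0,0,0],-1],[[0,0,0],[0,0,0],-1]]}}

```text
t: 15.4
eef_pos: [0.5526, 0.1695, 0.0319]
ee_rot: [0.722, 0.692, 0.006, 0.004]
contact_force: [-1.3, -0.3, 6.7]
width: 0.108
grasp_force: 78.2
```

Request:
{"api": "jog_arm", "payload": {"steps": [[[0,0,0],[0,0,0],-1]]}}

```text
t: 15.48
eef_pos: [0.5526, 0.1695, 0.0319]
ee_rot: [0.722, 0.692, 0.006, 0.004]
contact_force: [-1.3, -1.1, 6.0]
width: 0.107
grasp_force: 78.2
```

The grip is wrong: the TCP was pushed up 8 mm and sideways. I'll release, lift and look.

Request:
{"api": "jog_arm", "payload": {"steps": [[[0,0,0],[0,0,0],0],[[0,0,0],[0,0,0],0],[[0,0,0],[0,0,0],0],[[0,0,0],[0,0,0],0],[[0,0,-0.3],[0,0,0],0],[[0,0,-1],[0,0,0],0],[[0,0,-1],[0,0,0],0],[[0,0,-1],[0,0,0],0],[[0,0,-1],[0,0,0],0],[[0,0,0],[0,0,0],0]]}}

```text
t: 16.32
eef_pos: [0.5532, 0.1697, 0.143]
ee_rot: [0.722, 0.692, 0.008, 0.006]
contact_force: [1.4, 0.8, 0.9]
width: 0.498
grasp_force: 0.0
```

```bash
python3 pl.py .546 .169 .0222 -2.3
python3 - <<'E'
from workcell import robot
from h import *
c=robot.camera("scene")["image"];cv2.imwrite("pics/s4raw.png",c)
h=cv2.cvtColor(c,cv2.COLOR_BGR2HSV);m=cv2.inRange(h,(18,170,90),(32,255,255));m[:170]=0;m[260:]=0;m[:,:220]=0;m[:,330:]=0
cs,_=cv2.findContours(m,0,1)
for k in cs:
    if cv2.contourArea(k)>60:
        r=cv2.minAreaRect(k);print(cv2.contourArea(k),r,[plane("scene",*p,.034)[:2].round(4).tolist() for p in cv2.boxPoints(r)])
cv2.imwrite("pics/s4.png",cv2.resize(c[150:260,220:350],(780,660))[:600])
a=cv2.imread("pics/scene0.png");cv2.imwrite("pics/s4.png",np.hstack([cv2.resize(c[170:250,240:320],(400,400),interpolation=2),cv2.resize(a[170:250,240:320],(400,400),interpolation=2)]))
E
```

```text
16.3167 [0.5532 0.1697 0.143 ] 0.4984881547045261 [1.3832 0.8354 0.9089]
turn units [ 0.279  -0.0538 -0.0228] then shift units [-0.0394 -0.2869  4.8331]
348.0 ((275.5, 209.5), (48.08325958251953, 8.485280990600586), 45.0) [[0.5413, 0.2487], [0.5603, 0.2579], [0.5577, 0.1368], [0.5399, 0.1296]]
```

View pics/s4.png

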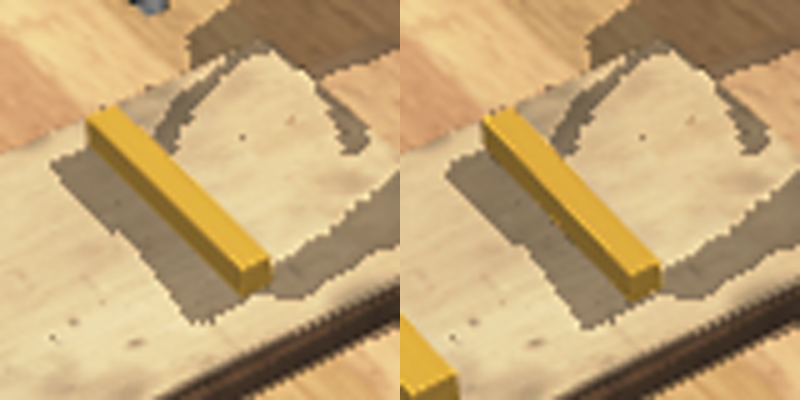

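Bar B is still flat on the board, nudged about 5 mm in +x. The grip had only caught its top edges. I'll regrasp at x=0.5526 with a narrower opening and lower down.

Request:
{"api": "jog_arm", "payload": {"steps": [[[0,0,0],[0.28,-0.05,-0.02],-0.3],[[0,0,0.5],[0,0,0],-0.3],[[0,0,0.5],[0,0,0],-0.3],[[0,0,0.5],[0,0,0],-0.3],[[0,0,0],[0,0,0],-0.3]]}}

```text
t: 16.78
eef_pos: [0.5457, 0.1687, 0.0936]
ee_rot: [0.721, 0.693, -0.008, -0.006]
contact_force: [-0.0, 0.2, 0.0]
width: 0.352
grasp_force: 0.0
```

```bash
python3 pl.py .5526 .169 .0222 -2.3
```

```text
16.7833 [0.5457 0.1687 0.0936] 0.3515358167316042 [-0.0107  0.1797  0.0236]
turn units [-0.2843  0.0371 -0.009 ] then shift units [0.0223 0.2756 2.8549]
```

Request:
{"api": "jog_arm", "payload": {"steps": [[[0,0,0],[-0.14,0,0],-0.3],[[0,0.27,0.4],[0,0,0],-0.3],[[0,0,0.4],[0,0,0],-0.3],[[0,0,0],[0,0,0],-0.3],[[0,0,0],[0,0,0],-0.3]]}}

```text
t: 17.2
eef_pos: [0.5552, 0.1688, 0.0782]
ee_rot: [0.721, 0.693, -0.001, -0.0]
contact_force: [-0.5, 0.2, 0.5]
width: 0.344
grasp_force: 0.0
```

```bash
python3 pl.py .5526 .169 .0222 -2.3
```

```text
17.2 [0.5552 0.1688 0.0782] 0.3444809624362399 [-0.485   0.2172  0.4609]
turn units [-0.0381  0.0217 -0.0059] then shift units [ 0.0027 -0.1022  2.2399]
```

Request:
{"api": "jog_arm", "payload": {"steps": [[[0,-0.1,0.7],[0,0,0],-0.3],[[0,0,0.7],[0,0,0],-0.3],[[0,0,0.5],[0,0,0],-0.3],[[0,0,0],[0,0,0],-0.3],[[0,0,0],[0,0,0],-0.3]]}}

```text
t: 17.62
eef_pos: [0.553, 0.1689, 0.0312]
ee_rot: [0.721, 0.693, -0.001, -0.0]
contact_force: [1.3, -0.1, 0.8]
width: 0.353
grasp_force: 0.0
```

```bash
python3 pl.py .5526 .169 .0222 -2.3
```

```text
17.6167 [0.553  0.1689 0.0312] 0.3526728346591261 [ 1.3437 -0.1175  0.8338]
turn units [-0.028   0.0205 -0.0051] then shift units [ 0.0031 -0.0169  0.3612]
```

Request:
{"api": "jog_arm", "payload": {"steps": [[[0,0,0.2],[0,0,0],-0.3],[[0,0,0.14],[0,0,0],-0.3],[[0,0,0],[0,0,0],-0.3],[[0,0,0],[0,0,0],-0.5],[[0,0,0],[0,0,0],-0.6],[[0,0,0],[0,0,0],-1],[[0,0,0],[0,0,0],-1],[[0,0,0],[0,0,0],-1],[[0,0,0],[0,0,0],-1]]}}

```text
t: 18.37
eef_pos: [0.5538, 0.1689, 0.0237]
ee_rot: [0.721, 0.693, -0.001, 0.0]
contact_force: [-1.8, -0.6, 5.6]
width: 0.134
grasp_force: 80.2
```

```bash
python3 pl.py .5526 .169 .0222 -2.3
```

```text
18.3667 [0.5538 0.1689 0.0237] 0.1339484428381469 [-1.7648 -0.5548  5.6389]
turn units [-0.0025  0.0177 -0.0044] then shift units [ 0.0004 -0.0473  0.0583]
```

Request:
{"api": "jog_arm", "payload": {"steps": [[[0,0,-0.5],[0,0,0],-1],[[0,0,-1],[0,0,0],-1],[[0,0,-1],[0,0,0],-1],[[0,0,-1],[0,0,0],-1],[[0,0,-1],[0,0,0],-1],[[0,0,-1],[0,0,0],-1],[[0,0,-1],[0,0,0],-1],[[-0.98,0.06,-0.3],[0,0,0],-1],[[-0.98,0.06,0],[0,0,0],-1],[[-0.98,0.06,0],[0,0,0],-1],[[-0.98,0.06,0],[0,0,0],-1],[[-0.98,0.06,0],[0,0,0],-1]]}}

```text
t: 19.37
eef_pos: [0.5555, 0.0454, 0.1932]
ee_rot: [0.721, 0.693, -0.001, 0.0]
contact_force: [0.4, 1.4, -1.6]
width: 0.131
grasp_force: 79.4
```

Request:
{"api": "jog_arm", "payload": {"steps": [[[-0.98,0.06,0],[0,0,0],-1],[[-0.98,0.06,0],[0,0,0],-1],[[-0.98,0.06,0],[0,0,-0.72],-1],[[-0.98,0.06,0],[0,0,-0.72],-1],[[0,0,0],[-1,0,0],-1],[[0,0,0],[-1,0,0],-1],[[0,0,0],[-1,0,0],-1],[[0,0,0],[-1,0,0],-1],[[0,0,0],[-1,0,0],-1],[[0,0,0],[-1,0,0],-1],[[0,0,0],[-1,0,0],-1],[[0,0,0],[-1,0,0],-1]]}}

```text
t: 20.37
eef_pos: [0.5588, -0.0516, 0.1934]
ee_rot: [0.659, 0.7, 0.201, 0.19]
contact_force: [0.7, 0.7, -1.3]
width: 0.135
grasp_force: 79.4
```

Request:
{"api": "jog_arm", "payload": {"steps": [[[0,0,0],[-0.75,0,0],-1],[[0,0,0],[0,0,0],-1]]}}

```text
t: 20.53
eef_pos: [0.557, -0.0511, 0.1911]
ee_rot: [0.654, 0.695, 0.218, 0.205]
contact_force: [-0.0, -0.0, -1.5]
width: 0.132
grasp_force: 79.4
```

```bash
sed -i 's/\[.03,0,-.006\]/[.03,0,-.003]/' st.py; python3 st.py; python3 - <<'E'
from workcell import robot
from h import *
s=robot.observe();M=R.from_quat(s["ee_rot"])
for n in("scene","top"):
    c=robot.camera(n)["image"];h=cv2.cvtColor(c,cv2.COLOR_BGR2HSV);m=cv2.inRange(h,(17,130,60),(32,255,255));
    x0,y0,x1,y1=(310,150,400,240) if n=="scene" else (280,190,375,260)
    k=np.zeros_like(m);k[y0:y1,x0:x1]=m[y0:y1,x0:x1]
    cs,_=cv2.findContours(k,0,1)
    for q in cs:
        if cv2.contourArea(q)>40:print(n,cv2.contourArea(q),cv2.boxPoints(cv2.minAreaRect(q)).round(1).tolist())
    print("pred",[np.round(proj(n,s["eef_pos"]+M.apply([x,0,-.003])),1) for x in(-.025,.011,.085)])
E
```

```text
20.5333 [ 0.557  -0.0511  0.1911] [0.6544 0.6946 0.2177 0.2048] 0.1321002263774396 [-0.0404 -0.037  -1.5326]
(array([-0.2113, -0.5416,  3.7931]), array([-0.2123,  0.0239, -0.0771]))
tool x [-0.0597  0.9982  0.0004] force tool [-0.0352 -0.9093  1.2344]
scene 280.0 [[343.6000061035156, 201.1999969482422], [350.0, 192.10000610351562], [382.1000061035156, 214.60000610351562], [375.70001220703125, 223.6999969482422]]
pred [array([377.2, 219. ]), array([359.9, 206.3]), array([326.8, 182. ])]
top 338.5 [[307.6000061035156, 225.8000030517578], [349.3999938964844, 222.0], [350.29998779296875, 232.0], [308.5, 235.8000030517578]]
pred [array([370.5, 226.5]), array([350.1, 227.8]), array([308.1, 230.3])]
```

Request:
{"api": "jog_arm", "payload": {"steps": [[[-0.2,-0.56,0.6],[-0.05,0,-0.02],-1],[[0,0,1],[0,0,0],-1],[[0,0,0.9],[0,0,0],-1],[[0,0,0],[0,0,0],-1]]}}

```text
t: 20.97
eef_pos: [0.5837, -0.0546, 0.1304]
ee_rot: [0.654, 0.695, 0.218, 0.204]
contact_force: [-0.2, 0.1, -2.0]
width: 0.139
grasp_force: 79.3
```

```bash
python3 st.py
```

```text
20.9667 [ 0.5837 -0.0546  0.1304] [0.6536 0.6953 0.218  0.2043] 0.13889377436773392 [-0.2252  0.1266 -1.965 ]
(array([-0.0077, -0.0233,  1.1953]), array([-0.2256, -0.0735,  0.0208]))
tool x [-0.0621  0.9981  0.0008] force tool [ 0.1387 -1.299   1.4904]
```

Request:
{"api": "jog_arm", "payload": {"steps": [[[0,0,0.3],[0,0,0],-1],[[0,0,0.3],[0,0,0],-1],[[0,0,0.3],[0,0,0],-1],[[0,0,0.2],[0,0,0],-1],[[0,0,0.2],[0,0,0],-1],[[0,0,0.2],[0,0,0],-1],[[0,0,0],[0,0,0],-1]]}}

```text
t: 21.55
eef_pos: [0.6056, -0.0539, 0.1028]
ee_rot: [0.653, 0.695, 0.219, 0.207]
contact_force: [-0.8, -0.3, -2.0]
width: 0.134
grasp_force: 79.4
```

```bash
python3 st.py
```

```text
21.55 [ 0.6056 -0.0539  0.1028] [0.6531 0.6947 0.2191 0.2071] 0.1343030046157282 [-0.8397 -0.309  -2.0071]
(array([ 0.02  , -0.1099, -0.215 ]), array([0.0966, 0.07  , 0.0592]))
tool x [-0.0612  0.9981 -0.0016] force tool [-0.2539 -1.8555  1.1498]
```

Request:
{"api": "jog_arm", "payload": {"steps": [[[0,-0.085,0],[0,0,0],-1],[[0,0,0],[0,0,0],-1]]}}

```text
t: 21.72
eef_pos: [0.6035, -0.0541, 0.102]
ee_rot: [0.653, 0.695, 0.219, 0.207]
contact_force: [0.2, 0.1, -1.6]
width: 0.13
grasp_force: 79.4
```

```bash
python3 st.py
```

```text
21.7167 [ 0.6035 -0.0541  0.102 ] [0.653  0.6947 0.2192 0.2074] 0.12987568095125587 [ 0.1657  0.0756 -1.5881]
(array([ 0.0207, -0.022 , -0.1912]), array([0.1199, 0.0832, 0.0655]))
tool x [-0.0611  0.9981 -0.0018] force tool [ 0.0683 -0.7745  1.3967]
```

Request:
{"api": "jog_arm", "payload": {"steps": [[[0,-0.01,0.15],[0,0,0],-1],[[0,-0.01,0.15],[0,0,0],-1],[[0,-0.01,0.15],[0,0,0],-1],[[0,-0.01,0.15],[0,0,0],-1],[[0,0,0],[0,0,0],-1]]}}

```text
t: 22.13
eef_pos: [0.6118, -0.0537, 0.0887]
ee_rot: [0.653, 0.695, 0.219, 0.207]
contact_force: [1.0, -0.8, -2.6]
width: 0.135
grasp_force: 79.4
```

```bash
python3 st.py
```

```text
22.1333 [ 0.6118 -0.0537  0.0887] [0.6532 0.6945 0.2191 0.2073] 0.13514450118094437 [ 0.9605 -0.8255 -2.6091]
(array([ 0.0245,  0.0128, -0.8187]), array([0.1095, 0.0858, 0.0425]))
tool x [-0.0608  0.9981 -0.0017] force tool [-0.8781 -0.7582  2.6581]
```

Request:
{"api": "jog_arm", "payload": {"steps": [[[0,0.02,0.15],[0,0,0],-1],[[0,-0.01,0.15],[0,0,0],-1],[[0,0,0.15],[0,0,0],-1],[[0,0,0],[0,0,0],-1]]}}

```text
t: 22.47
eef_pos: [0.6183, -0.0531, 0.0795]
ee_rot: [0.653, 0.695, 0.219, 0.207]
contact_force: [-0.5, -0.1, -1.9]
width: 0.134
grasp_force: 79.4
```

```bash
python3 st.py
```

```text
22.4667 [ 0.6183 -0.0531  0.0795] [0.6531 0.6947 0.2191 0.207 ] 0.13354932925136262 [-0.5253 -0.1329 -1.8543]
(array([ 0.0185,  0.011 , -1.2687]), array([0.0846, 0.0667, 0.0541]))
tool x [-0.0612  0.9981 -0.0015] force tool [-0.0977 -1.5016  1.2114]
```

Depth is about 32 mm with no resistance, so the bar is through the no-go gap. Pressing on to the bottom.

Request:
{"api": "jog_arm", "payload": {"steps": [[[0,0,0.12],[0,0,0],-1],[[0,0,0.12],[0,0,0],-1],[[0,0,0],[0,0,0],-1]]}}

```text
t: 22.72
eef_pos: [0.6216, -0.0532, 0.0758]
ee_rot: [0.652, 0.695, 0.219, 0.207]
contact_force: [-16.9, -2.7, 13.2]
width: 0.134
grasp_force: 82.6
```

```bash
python3 st.py
```

```text
22.7167 [ 0.6216 -0.0532  0.0758] [0.6524 0.6952 0.2191 0.2073] 0.13449864547006082 [-16.9286  -2.6785  13.2179]
(array([ 0.0297, -0.0107, -1.4669]), array([0.1076, 0.0508, 0.1539]))
tool x [-0.0627  0.998  -0.0023] force tool [ -1.6412  -6.3594 -20.6235]
```

Request:
{"api": "jog_arm", "payload": {"steps": [[[0,0,-0.3],[0,0,0],-1],[[0,0,-0.7],[0,0,0],-1],[[0,0,-1],[0,0,0],-1],[[0,0,-1],[0,0,0],-1],[[0,0,-1],[0,0,0],-1],[[0,0,-1],[0,0,0],-1],[[0,0,0],[1,0,0],-1],[[0,0,0],[1,0,0],-1],[[0,0,0],[1,0,0],-1],[[0,0,0],[1,0,0],-1],[[0,0,0],[1,0,0],-1],[[0,0,0],[1,0,0],-1]]}}

```text
t: 23.72
eef_pos: [0.5501, -0.0573, 0.1781]
ee_rot: [0.682, 0.725, 0.069, 0.067]
contact_force: [0.0, 0.7, -2.8]
width: 0.132
grasp_force: 79.7
```

Request:
{"api": "jog_arm", "payload": {"steps": [[[0,0,0],[1,0,0],-1],[[0,0,0],[1,0,0],-1],[[0,0,0],[0.75,0,0],-1],[[-0.9,-0.5,0],[0,0,0.87],-1],[[-0.9,-0.5,0],[0,0,0],-1],[[-0.9,-0.5,0],[0,0,0],-1],[[-0.9,-0.5,0],[0,0,0],-1],[[-0.9,-0.5,0],[0,0,0],-1],[[-0.9,-0.5,0],[0,0,0],-1],[[-0.9,-0.5,0],[0,0,0],-1],[[0,0,0],[0,0,0],-1]]}}

```text
t: 24.63
eef_pos: [0.4626, -0.2186, 0.1779]
ee_rot: [0.708, 0.706, -0.0, 0.002]
contact_force: [0.1, 0.2, -1.7]
width: 0.131
grasp_force: 79.7
```

```bash
python3 pl.py .440 -.236 .012 0
```

```text
24.6333 [ 0.4626 -0.2186  0.1779] 0.13063334675003513 [ 0.0998  0.1521 -1.662 ]
turn units [ 0.0422  0.0506 -0.0532] then shift units [-0.6958 -0.9037  6.6371]
```

Request:
{"api": "jog_arm", "payload": {"steps": [[[-0.35,-0.45,0.8],[0.04,0.05,-0.05],-1],[[-0.35,-0.45,1],[0,0,0],-1],[[0,0,1],[0,0,0],-1],[[0,0,1],[0,0,0],-1],[[0,0,1],[0,0,0],-1],[[0,0,1],[0,0,0],-1],[[0,0,0.5],[0,0,0],-1],[[0,0,0.3],[0,0,0],-1],[[0,0,0],[0,0,0],-1]]}}

```text
t: 25.38
eef_pos: [0.4408, -0.2318, 0.0112]
ee_rot: [0.706, 0.709, 0.001, -0.002]
contact_force: [0.0, 0.2, -1.1]
width: 0.133
grasp_force: 79.6
```

```bash
python3 pl.py .440 -.236 .0075 0
```

```text
25.3833 [ 0.4408 -0.2318  0.0112] 0.13275127806647102 [ 0.0372  0.2342 -1.0976]
turn units [-0.0316 -0.0528  0.0573] then shift units [-0.1667 -0.0322  0.1477]
```

Request:
{"api": "jog_arm", "payload": {"steps": [[[0,0,0.08],[0,0,0],-1],[[0,0,0.06],[0,0,0],-1],[[0,0,0],[0,0,0],-1]]}}

```text
t: 25.63
eef_pos: [0.4422, -0.2334, 0.0101]
ee_rot: [0.706, 0.708, 0.001, 0.0]
contact_force: [-0.8, 0.1, -2.0]
width: 0.135
grasp_force: 79.6
```

Request:
{"api": "jog_arm", "payload": {"steps": [[[0,0,0],[0,0,0],-0.4],[[0,0,0],[0,0,0],-0.2],[[0,0,0],[0,0,0],0],[[0,0,0],[0,0,0],0],[[0,0,-0.2],[0,0,0],0],[[0,0,-0.8],[0,0,0],0],[[0,0,-1],[0,0,0],0],[[0,0,-1],[0,0,0],0],[[0,0,-1],[0,0,0],0],[[0,0,-1],[0,0,0],0],[[0,0,-1],[0,0,0],0]]}}

```text
t: 26.55
eef_pos: [0.4414, -0.233, 0.1609]
ee_rot: [0.706, 0.708, 0.001, -0.0]
contact_force: [0.2, -0.3, 0.5]
width: 0.5
grasp_force: 0.0
```

Request:
{"api": "jog_arm", "payload": {"steps": [[[1,0,-0.8],[0,0,0],0],[[1,0,-0.8],[0,0,0],0],[[1,0,0],[0,0,0],0],[[1,0,0],[0,0,0],0],[[1,0,0],[0,0,0],0],[[1,0,0],[0,0,0],0],[[1,0,0],[0,0,0],0],[[1,0,0],[0,0,0],0],[[1,0,0],[0,0,0],0],[[1,0,0],[0,0,0],0],[[0,0,0],[0,0,0],0]]}}

```text
t: 27.47
eef_pos: [0.44, 0.0199, 0.1999]
ee_rot: [0.704, 0.71, 0.001, -0.001]
contact_force: [0.3, -0.7, 0.4]
width: 0.504
grasp_force: 0.0
```

```bash
python3 - <<'E'
from workcell import robot
import cv2,numpy as np
c=[robot.camera(n)["image"] for n in("scene","top")]
cv2.imwrite("pics/end.png",np.hstack([cv2.resize(c[0][270:480,280:540],(495,400)),cv2.resize(c[1][165:345,360:490],(289,400))]))
print(robot.observe()["t"])
E
```

```text
27.5667
```

View pics/end.png

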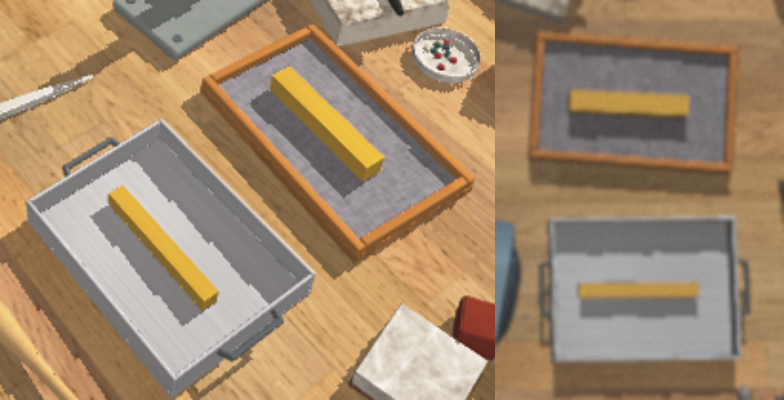

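The thick bar lies flat in the wooden tray (crop px about (325,122)). The thin bar lies flat in the steel pan (about (162,245)). The arm is clear of both.

```bash
python3 -c "
from workcell import robot
print(robot.sign_off())"
```

```text
the job is handed in; nothing more can be done
None
```

Job handed in at about 27.6 s: the first bar stopped on the no-go step and lies flat in the wooden tray, and the second went through to the throat bottom and lies flat in the steel pan.

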